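Bring the wide jar of the spice carousel to the front and hold it there

TASK

The spice carousel is locked by its brake lever: swing the lever's black ball up to the upright position (neither left leaning forward nor pushed on to the rear) and leave it there. Then turn the carousel gently until the wide jar, the only one fatter than the slim spice jars, stands in line behind the upright steel tab at the front of the base. Finish while still holding the carousel by the bar handle on its top so that it stays still; keep all jars upright in their cups and leave the other things on the worktop alone.

Things in the scene. Friction and masses are not known exactly. Their poses are not given: they have to be found in the camera images.
- carousel_base: fixed steel base of the carousel, a disc of 236 mm diameter and 9 mm height on the worktop, with a lever bracket on its right and an index tab at its front; origin on the carousel's turning axis at worktop height, x points to the rear of the base, y to its left, z up. The front (tab) is at -x, the brake lever at -y.
- front_tab (a point): top of the upright steel index tab on the base (8 x 10 mm, 50 mm tall), 150 mm in front of the turning axis
- carousel: turning part: wooden plate 270 mm wide, its top 24 mm above the worktop, with six equal stepped cups, 28 mm tall (69 mm inside at the top; 48 mm recess below), centres 78 mm from the axis, five holding jars, the one near the tab empty; steel post of 14 mm. Turns without stops, slight friction (0.06 N m), when unbraked. Origin on the turning axis at worktop height; x along the bar handle, towards a cup, z up
- carousel_handle (a point): centre of the wooden bar handle on top of the post, on the turning axis, 168 mm above the worktop: 66 mm long along the carousel's x axis, 16 mm thick along its y axis, 34 mm tall (from 151 to 185 mm above the worktop). The jars round it end 130 to 137 mm above the worktop.
- wide_jar: the wide jar, 58 x 62 mm, 99 mm tall, with a pale lid of 57 mm diameter, loose on the step of one of the cups, 38 mm above the worktop, with about 3 mm of play; origin at the centre of its underside, z up
- slim_jar1: slim round spice jar with a screw cap, 45 mm diameter, 106 mm tall, loose in the recess of a cup on the carousel; origin at the centre of its underside, z up
- slim_jar2: slim round spice jar with a screw cap, 45 mm diameter, 106 mm tall, loose in the recess of a cup on the carousel; origin at the centre of its underside, z up
- slim_jar3: slim round spice jar with a screw cap, 45 mm diameter, 106 mm tall, loose in the recess of a cup on the carousel; origin at the centre of its underside, z up
- slim_jar4: slim round spice jar with a screw cap, 45 mm diameter, 106 mm tall, loose in the recess of a cup on the carousel; origin at the centre of its underside, z up
- brake_lever (a joint): brake lever angle, rad: 0 = leaning 0.55 rad (32 deg) to the base's front, locked; 0.55 = upright, carousel free; 1.1 = leaning 32 deg to the rear (stop). Turns about a level axle along the base's y, grows as the ball moves to the base's +x; stays where left; takes about 2 N at the ball, about 6 N in the first 0.3 rad where the shoe presses
- lever_knob (a point): centre of the black ball, 28 mm diameter, at the end of the 10 mm steel lever, 115 mm from the axle; about 152 mm above the worktop when locked and 169 mm when upright
- lever_axle (a point): point on the lever's axle in the plane in which the lever swings, 165 mm from the carousel's axis on the right (-y) of the base, 54 mm above the worktop
- lemon: lemon 72 x 57 x 58 mm, lying to the right of the carousel base; bystander
- garlic: garlic bulb 60 x 57 x 58 mm, lying to the right of the carousel base; bystander
- tin: tin, 86 mm diameter, 40 mm tall; bystander
- mug: white mug 84 x 115 x 89 mm; bystander
- tea_box: carton 68 x 136 x 69 mm; bystander
- glass: drinking glass 81 mm diameter, 91 mm tall; bystander
Things that resemble listed ones, but are neither listed nor needed, are in the scene too. Leave any purple look-alike of the wide_jar alone.

How it is judged (in metres and radians):
On the way, in this order (a step that is already met when the one before it is completed fails the run):
1. the brake lever stands upright (value of joint brake_lever between 0.4 and 0.7 rad), for 0.2 s.
2. the wide jar stands in line behind the front tab (x of wide_jar in the frame of carousel_base below 0 m and y of wide_jar in the frame of carousel_base between -0.014 and 0.014 m), for 0.2 s.
At the end, for the whole second after the job is handed in: Lever upright (joint 0.40 to 0.70 rad); wide jar at the front, its centre within 14 mm of the line from the axis through the tab; all jars upright within 0.15 rad; carousel still (under 0.06 rad/s) while the fingers hold its top handle (over 2 N) (all of step 1 and all of step 2 and angle between each of wide_jar, slim_jar1, slim_jar2, slim_jar3, slim_jar4's own z axis and vertical below 0.15 rad and angular speed of carousel below 0.06 rad/s and contact force between the fingers and carousel above 2 N and height (world z) of the grasp point above 0.14 m and horizontal distance between the grasp point and carousel_handle below 0.045 m); the arm keeps its last pose, push and grip.
It fails at once if the wide jar is whirled round faster than 0.35 m/s (linear speed of wide_jar above 0.35 m/s).
It fails at once if a jar is tipped or lifted out of its cup (angle between any of wide_jar, slim_jar1, slim_jar2, slim_jar3, slim_jar4's own z axis and vertical above 0.4 rad or height (world z) of wide_jar above 0.06 m or height (world z) of any of slim_jar1, slim_jar2, slim_jar3, slim_jar4 above 0.046 m).
It fails at once if a bystander is pushed more than 30 mm (distance of any of lemon, garlic, tin, mug, tea_box, glass from where it was at the start of the episode above 0.03 m).
It also fails if it takes over 72 s, if anything falls off the work surface, if the arm or the gripper's body presses on something with over 40 N, if the wrist force passes 120 N, or if a joint passes its speed limit or range.

ROBOT

A 6-joint arm with a two-finger parallel gripper is mounted at the origin on a cart in front of the work surface, level with it; the furniture and walls round the work are solid. World frame = base frame: x ahead of the robot, y to its left, z up, the work surface at z = 0. Lengths are in m, angles in degrees, forces in N, time in s.
With the tool pointing down it reaches from about 0.25 to 0.725 m from the base axis. Payload 9.7 kg.
Tool frame: the origin (TCP) lies on the centre line of the jaws, within the pads' length; the fingertips stand 17 mm ahead of it and the grasp point (between the pads) lies 2 mm behind it (bot.tip_extent is the distance from the TCP to the fingertips, in m); z points along the fingers, y is the line along which they close (so a half turn about z gives the same grasp; the last joint's range is limited). The gripper opens to 85 mm and grips with 20 to 120 N. Pads are 22 mm wide; open, the fingers measure 114 mm over their backs; the gripper's body (76 mm by 85 mm) begins 54 mm behind the grasp point. The pads swing forward as they close: fully open they stand 13 mm farther back than shut.
Start: joints at [72.594, 4.979, 10.078, 95.1, 0, 90], TCP at [0.165, 0.525, 0.248] pointing down, gripper open.
Joint ranges: [-179.16, 179.16], [-48.56, 103.87], [-65.8, 70.77], [-126.05, 130.52], [-82.76, 87.17], [-180, 180]. Speed limits (degrees/s): [127.2, 127.2, 147.25, 180, 180, 180].

INTERFACE

Orientations are given as [roll, pitch, yaw] about the fixed x, y, z axes, in that order (R = Rz(yaw) Ry(pitch) Rx(roll)).
In Python, from workcell import bot gives the robot as it stands.
- The arm moves only by the tool carry_out, never from a script. Its argument "moves" is text: rows parted by semicolons, each of 7 numbers parted by spaces: the shift along the tool's x, y, z in mm, then the turn, a rotation vector about the tool's x, y, z in degrees, then the finger opening in mm, from 0 to 85.4. A call has 1 to 20 rows; each row is the pose to reach, as a shift and turn from the pose commanded when the call began, along the tool's axes at that moment; what a row does not reach only later rows make up. A row lasts 1/10 s, in which the tool goes at most 50 mm and 8.59 degrees, less where a joint would pass 70% of its speed; a pose out of reach is approached as far as the arm can. A call with a gripper value outside its range is refused whole. The fingers move at their own pace and stop on an object; "force" is the grip in N (left out, the last holds). Time passes only in rows, so rows that repeat a pose let the fingers close. It gives the time, the measured TCP pose, the force, the opening and the grip force at its end, in the units of the state.
- bot.get_obs(): the state, without advancing time (a new reading comes with each control period).
- bot.camera(name): name is "side" or "top"; returns a dict with "img" (420x560x3 uint8, red, green, blue), "mtx" (3x3 intrinsics, pixels), "position" and "orientation" of the camera in the world. Camera axes: x right, y up, looking along -z (the intrinsics and any distortion apply to the point x, -y, -z); pixel columns grow to the right and rows downward; lengths in m; the calibration is good to about 2 mm. A picture is of the moment at which its call begins. There is no depth.
- bot.job_done(): hands the job in; it is judged then, once.
The state is a dict: "time": time; "q": joint angles; "qd": joint speeds; "joint_efforts": joint torques, N m; "ee_pos": TCP position; "tcp_rot": TCP orientation; "wrist_force": force on the tool from outside, world axes, zero at the start; "torque": the same for the moment, N m; "opening": finger opening in m; "grasp_force": force on a finger pad.
Only numpy, scipy, OpenCV 4.12 (cv2) and the standard library are available. Lean on these libraries where they do the work, as an engineer would, in place of code of your own. Each camera call takes 0.05 s, during which the arm holds its last target. There are 200 camera calls.

## Working session

There is one attempt and no reset: what is moved stays moved. The work goes in short steps, Python scripts to look and compute and a tool call to move; the robot and the scene stay as the last step left them, time stands still between calls to the robot, and variables do not carry over. Pictures are saved under pics/ and viewed, at most 10 in all, crops included, and the job is handed in when it is done.

Besides the shell and the picture viewer there is one more tool, called after "Call:" as name(argument=value, ...) on one line, values as JSON. carry_out: Moves the arm, as the interface text tells. Its arguments: {"type":"object","properties":{"moves":{"type":"string"},"force":{"type":"number"}},"required":["moves"]}

```bash
mkdir -p pics; ls; cat > h.py <<'E'
import numpy as np, cv2
from workcell import bot
from scipy.spatial.transform import Rotation as R
def Rm(o):
    o=np.array(o,float)
    if o.shape==(3,3): return o
    if o.size==4: return R.from_quat(o).as_matrix()
    return R.from_euler('xyz',o,degrees=True).as_matrix()
def ray(c,uv):
    d=np.linalg.inv(c['mtx'])@np.array([uv[0],uv[1],1.]); d=Rm(c['orientation'])@(d*[1,-1,-1]); return np.array(c['position']),d/np.linalg.norm(d)
def plane(c,uv,z):
    p,d=ray(c,uv); return p+d*(z-p[2])/d[2]
def proj(c,X):
    v=Rm(c['orientation']).T@(np.array(X)-c['position'])*[1,-1,-1]; v=c['mtx']@v; return v[:2]/v[2]
def tri(c1,u1,c2,u2):
    p,d=ray(c1,u1);q,e=ray(c2,u2);s=np.linalg.lstsq(np.c_[d,-e],q-p,rcond=None)[0]
    a,b=p+s[0]*d,q+s[1]*e; return (a+b)/2,np.linalg.norm(a-b)
E
python3 - <<'E'
from h import *
for n in('side','top'):
    c=bot.camera(n); cv2.imwrite(f'pics/{n}0.png',c['img'][:,:,::-1]); print(n,{k:v for k,v in c.items() if k!='img'})
print(bot.get_obs())
E
```

```text
pics
side {'mtx': array([[444.94606585,   0.        , 286.85287564],
       [  0.        , 444.94606585, 215.06289089],
       [  0.        ,   0.        ,   1.        ]]), 'position': array([-0.06128203, -0.97545193,  1.00102537]), 'orientation': array([ 49.72555168,  -1.09987095, -33.22804577])}
top {'mtx': array([[397.7765375 ,   0.        , 271.92562708],
       [  0.        , 397.7765375 , 209.81088749],
       [  0.        ,   0.        ,   1.        ]]), 'position': array([ 0.38044003, -0.1643342 ,  1.19193501]), 'orientation': array([  6.62522693,   1.43936509, -90.35058925])}
{'time': 0.1, 'q': array([ 7.25945339e+01,  5.00788105e+00,  1.00383679e+01,  9.50971451e+01,
       -6.51566632e-04,  8.99999781e+01]), 'qd': array([-0.08179002, -0.10079592,  0.11446129, -0.01222825,  0.07060487,
        0.05041642]), 'joint_efforts': array([-3.51064991e-04, -5.21560085e+01,  4.65654659e+01,  1.59877382e-02,
        3.43677505e-05,  3.46155889e-05]), 'ee_pos': array([0.16447403, 0.52465168, 0.24764897]), 'tcp_rot': array([-1.79933342e+02,  6.51540710e-04,  1.62594557e+02]), 'wrist_force': array([-0.78327716,  0.56442207, -0.03937315]), 'torque': array([-0.00116137,  0.00112943,  0.01570439]), 'grasp_force': 0.0, 'opening': 0.08568981350375367}
```

View pics/side0.png

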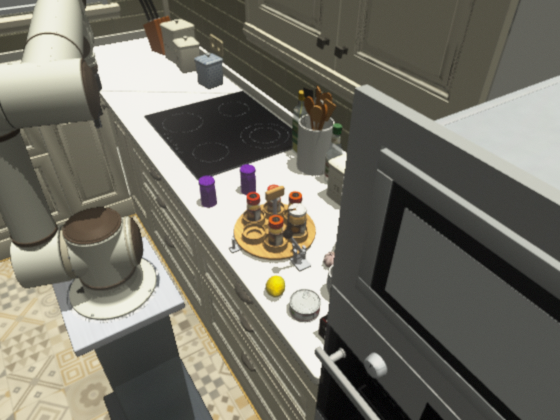

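View pics/top0.png

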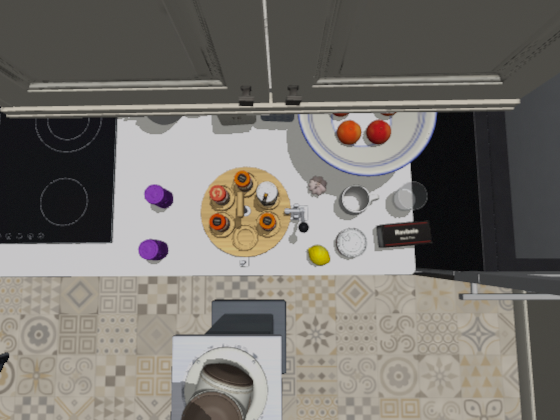

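The side view shows the carousel around (275,228) with its lever at (300,258). In the top view the carousel is at (246,212), the black ball at (303,227) and the tab at about (243,262). Wide-jar candidates in the top view are the pale lid at (267,193) and the purple jars at (158,196) and (152,250). The purple ones are the look-alikes, so the pale lid on the carousel fits. I'll confirm it in one crop.

```bash
python3 - <<'E'
from h import *
a=cv2.imread('pics/top0.png')[155:280,190:330]; b=cv2.imread('pics/side0.png')[170:285,215:325]
a=cv2.resize(a,None,fx=3,fy=3,interpolation=cv2.INTER_CUBIC); b=cv2.resize(b,(int(110*375/115),375),interpolation=cv2.INTER_CUBIC)
cv2.imwrite('pics/crop0.png',np.hstack([a,b])); print(a.shape,b.shape)
c=bot.camera('top'); hsv=cv2.cvtColor(c['img'],cv2.COLOR_RGB2HSV)
m=((hsv[...,2]<45)*255).astype('uint8')[215:240,290:320]
n,l,s,ct=cv2.connectedComponentsWithStats(m); print('knob',[(s[i,4],ct[i]+[290,215]) for i in range(1,n) if s[i,4]>10])
w=cv2.inRange(hsv,(8,90,60),(28,255,255)); w[:160]=0;w[265:]=0;w[:,:195]=0;w[:,300:]=0
k=max(cv2.findContours(w,0,2)[0],key=cv2.contourArea); h=cv2.convexHull(k); (u,v),ax,ang=cv2.fitEllipse(h); print('plate',u,v,ax,ang, plane(c,(u,v),.022))
for z in(.152,.169): print(plane(c,(303.5,227.5),z))
E
```

```text
(375, 420, 3) (375, 358, 3)
knob [(np.int32(62), array([303.08064516, 227.12903226]))]
plate 245.4407958984375 211.59353637695312 (88.31206512451172, 89.44429779052734) 48.869903564453125 [ 0.51193669 -0.05717847  0.022     ]
[ 0.45412854 -0.22121805  0.152     ]
[ 0.45292394 -0.22028816  0.169     ]
```

View pics/crop0.png

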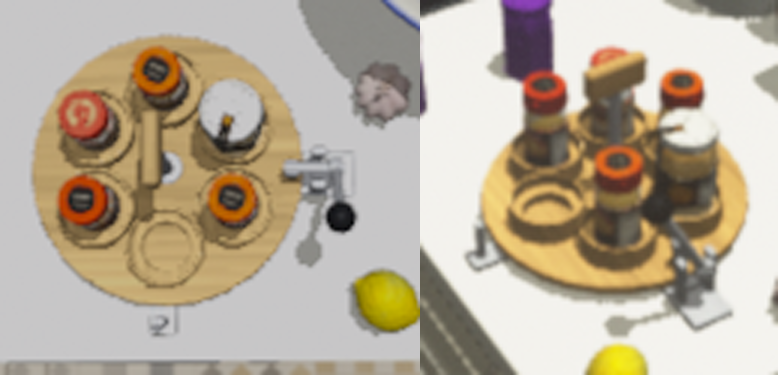

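The crop confirms it: the wide jar is the fat one with the pale lid at top-view pixel (267,193), and the four slim jars have red or orange caps. The empty cup is near the tab, which is at about (243,263). The handle is almost fore-aft, with its centre near (240,204).

```bash
python3 - <<'E'
from h import *
c=bot.camera('top')
A=plane(c,(245.44,211.59),.022)
f=lambda x,y:(190+(x+.5)/3-.5,155+(y+.5)/3-.5)
for n,p,z in(('tab',f(158,323),.05),('wide',f(231,112),.137),('h1',f(150,112),.185),('h2',f(149,185),.185),('cup',f(166,247),.052),('knob',(303.08,227.13),.152),('rot axle',f(322,172),.06)):
    X=plane(c,p,z); d=X-A; print(n,X.round(4),'rel',d[:2].round(4),'r',np.hypot(*d[:2]).round(4),'ang',np.degrees(np.arctan2(d[1],d[0])).round(1))
o=bot.get_obs(); print(Rm(o['tcp_rot']).round(3))
E
```

```text
tab [ 0.3632 -0.0511  0.05  ] rel [-0.1487  0.0061] r 0.1488 ang 177.7
wide [ 0.5515 -0.1247  0.137 ] rel [ 0.0395 -0.0676] r 0.0783 ang -59.7
h1 [ 0.5444 -0.0572  0.185 ] rel [0.0324 0.    ] r 0.0324 ang 0.0
h2 [ 0.4816 -0.0565  0.185 ] rel [-0.0304  0.0007] r 0.0304 ang 178.8
cup [ 0.4353 -0.0588  0.052 ] rel [-0.0767 -0.0016] r 0.0767 ang -178.8
knob [ 0.4551 -0.2201  0.152 ] rel [-0.0568 -0.163 ] r 0.1726 ang -109.2
rot axle [ 0.5052 -0.2084  0.06  ] rel [-0.0068 -0.1512] r 0.1513 ang -92.6
[[-0.954  0.299 -0.   ]
 [ 0.299  0.954 -0.001]
 [-0.    -0.001 -1.   ]]
```

Call:
carry_out(moves="-12 -17 0 0 0 -1 0;-30 -43 0 0 0 -3 0;-56 -80 0 0 0 -5 0;-84 -120 0 0 0 -7 0;-112 -160 0 0 0 -8 0;-140 -200 0 0 0 -9 0;-168 -240 0 0 0 -10 0;-196 -280 0 0 0 -11 0;-224 -320 0 0 0 -12 0;-252 -360 0 0 0 -13 0;-280 -400 0 0 0 -14 0;-308 -440 0 0 0 -15 0;-336 -480 0 0 0 -16 0;-364 -520 0 0 0 -17 0;-392 -560 0 0 0 -17.4 0;-420 -597 0 0 0 -17.4 0;-440 -623 0 0 0 -17.4 0;-449 -635 0 0 0 -17.4 0;-452 -640 0 0 0 -17.4 0;-452 -640 0 0 0 -17.4 0")

```text
time: 2.2
ee_pos: [0.4042, -0.2208, 0.2482]
tcp_rot: [180.0, -0.0, 180.0]
wrist_force: [0.1, 0.4, 0.3]
opening: 0.0002
grasp_force: 0.0
```

```bash
python3 - <<'E'
from h import *
o=bot.get_obs(); print(o['time'],o['q'].round(1),o['ee_pos'].round(4),o['tcp_rot'].round(2),o['wrist_force'].round(1),bot.tip_extent)
E
```

```text
2.2 [-28.6  -7.2  -1.9  95.3   0.  -28.6] [ 0.4042 -0.2208  0.2482] [ 1.7997e+02 -3.0000e-02  1.7998e+02] [0.1 0.4 0.3] 0.017
```

Call:
carry_out(moves="0 0 30 0 0 0 0;0 0 60 0 0 0 0;0 0 80 0 0 0 0;0 0 89 0 0 0 0;-10 0 89 0 0 0 0;-18 0 89 0 0 0 0;-24 0 89 0 0 0 0;-30 0 89 0 0 0 0;-36 0 89 0 0 0 0;-42 0 89 0 0 0 0;-48 0 89 0 0 0 0;-54 0 89 0 0 0 0;-60 0 89 0 0 0 0;-66 0 89 0 0 0 0;-71 0 89 0 0 0 0;-75 0 89 0 0 0 0;-75 0 89 0 0 0 0")

```text
time: 3.9
ee_pos: [0.48, -0.221, 0.1591]
tcp_rot: [180.0, 0.0, -180.0]
wrist_force: [-0.9, 0.3, 0.3]
opening: 0.0001
grasp_force: 0.0
```

```bash
python3 - <<'E'
from h import *
c=bot.camera('top');s=bot.camera('side')
cv2.imwrite('pics/top1.png',c['img'][:,:,::-1])
a=cv2.resize(c['img'][155:280,190:330],None,fx=3,fy=3,interpolation=cv2.INTER_CUBIC); b=cv2.resize(s['img'][170:285,215:325],(358,375),interpolation=cv2.INTER_CUBIC)
cv2.imwrite('pics/crop1.png',np.hstack([a,b])[:,:,::-1])
E
```

```text
(no output)
```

View pics/crop1.png

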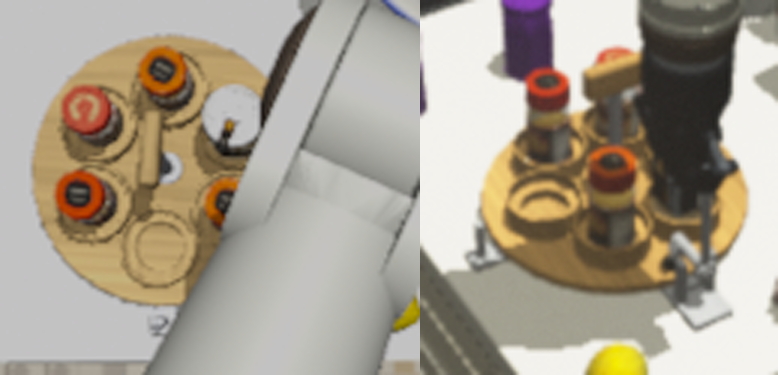

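The side crop shows the ball at about (718,165) with the lever close to vertical. I'll back off, move over the handle with the jaws open and measure again.

Call:
carry_out(moves="10 0 0 0 0 0 0;25 0 -5 0 0 0 0;28 0 -40 0 0 0 20;28 0 -80 0 0 0 50;25 10 -105 0 0 0 85;10 40 -111 0 0 0 85;-10 80 -111 0 0 0 85;-25 120 -111 0 0 0 85;-32 150 -111 0 0 0 85;-32 164 -111 0 0 0 85;-32 164 -111 0 0 0 85")

```text
time: 5.1
ee_pos: [0.5108, -0.056, 0.2704]
tcp_rot: [180.0, -0.0, -179.9]
wrist_force: [0.2, 0.3, 0.2]
opening: 0.0853
grasp_force: 0.0
```

```bash
python3 - <<'E'
from h import *
c=bot.camera('top');s=bot.camera('side')
cv2.imwrite('pics/s2.png',s['img'][:,:,::-1])
a=cv2.resize(c['img'][155:280,190:330],None,fx=3,fy=3,interpolation=cv2.INTER_CUBIC); b=cv2.resize(s['img'][170:285,215:325],None,fx=3.27,fy=3.27,interpolation=cv2.INTER_CUBIC)[:375]
cv2.imwrite('pics/crop2.png',np.hstack([a,b])[:,:,::-1]); print(b.shape)
for X in((.510,-.222,.169),(.510,-.222,.054),(.3622,-.051,.05),(.3622,-.051,.0),(.362,-.057,.05)): print(X,proj(c,X).round(1),proj(s,X).round(1), ((proj(s,X)-[215,170])*3.27+[420,0]).round(0))
E
```

```text
(375, 360, 3)
(0.51, -0.222, 0.169) [303.8 205.5] [304.2 224.2] [712. 177.]
(0.51, -0.222, 0.054) [301.6 210.5] [302.5 253. ] [706. 271.]
(0.3622, -0.051, 0.05) [242.3 262.7] [231.9 238.7] [475. 225.]
(0.3622, -0.051, 0.0) [244.  262.4] [232.8 250.2] [478. 262.]
(0.362, -0.057, 0.05) [244.4 262.8] [232.7 239.9] [478. 228.]
```

View pics/crop2.png

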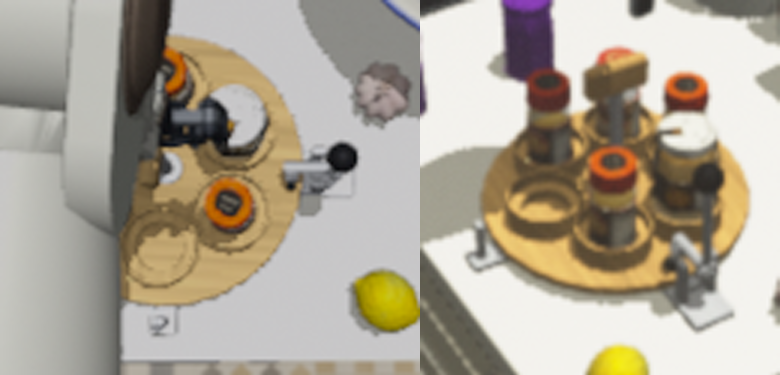

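In the crop the ball is at about top pixel (303.5,207) and side pixel (303,224), close to the prediction for upright. The tab top is at top crop (158,322) and side crop (480,222).

```bash
python3 - <<'E'
from h import *
c=bot.camera('top');s=bot.camera('side')
def dark(img,x0,x1,y0,y1):
    m=(img[y0:y1,x0:x1].max(2)<50).astype('uint8'); n,l,st,ct=cv2.connectedComponentsWithStats(m); i=1+np.argmax(st[1:,4]); return ct[i]+[x0,y0],st[i,4]
kt,n1=dark(c['img'],295,315,198,216); ks,n2=dark(s['img'],297,312,217,231); K=tri(c,kt,s,ks); print('knob',kt,ks,n1,n2,K, plane(c,kt,.169))
s0=cv2.imread('pics/side0.png')[:,:,::-1];t0=cv2.imread('pics/top0.png')[:,:,::-1]
k0,_=dark(t0,295,315,218,236); k0s,_=dark(s0,280,298,225,245); print('locked',tri(c,k0,s,k0s))
print('tab gray top'); print(c['img'][256:270,236:252].mean(2).astype(int)); print('side');print(s['img'][230:254,226:242].mean(2).astype(int))
E
```

```text
knob [303.70588235 207.26470588] [302.37037037 225.37037037] 68 27 (array([ 0.50505781, -0.2214257 ,  0.16656692]), np.float64(0.001310322248436418)) [ 0.50533331 -0.22161973  0.169     ]Traceback (most recent call last):
  File "<stdin>", line 7, in <module>
  File "<stdin>", line 4, in dark
    return _wrapfunc(a, 'argmax', axis=axis, out=out, **kwds)
    return bound(*args, **kwds)
ValueError: attempt to get argmax of an empty sequence
```

Estimates of the lever angle range from 0.46 to 0.55, depending on which reference I use. A 4 mm nudge centres it safely.

Call:
carry_out(moves="10 -25 0 0 0 0 40;40 -70 0 0 0 0 0;61 -115 0 0 0 0 0;61 -150 15 0 0 0 0;61 -165 50 0 0 0 0;61 -165 90 0 0 0 0;61 -165 108 0 0 0 0;55 -165 111 0 0 0 0;44 -165 111 0 0 0 0;36 -165 111 0 0 0 0;31 -165 111 0 0 0 0;28 -165 111 0 0 0 0;27 -165 111 0 0 0 0;27 -165 111 0 0 0 0")

```text
time: 6.7
ee_pos: [0.4846, -0.222, 0.1595]
tcp_rot: [-180.0, 0.0, -180.0]
wrist_force: [0.1, 0.6, 0.5]
opening: -0.0001
grasp_force: 0.0
```

Call:
carry_out(moves="10 0 0 0 0 0 0;25 0 -5 0 0 0 0;28 0 -40 0 0 0 20;28 0 -80 0 0 0 50;25 10 -105 0 0 0 85;10 40 -111 0 0 0 85;-10 80 -111 0 0 0 85;-22 120 -111 0 0 0 85;-28 150 -111 0 0 0 85;-28 164 -111 0 0 0 85;-28 164 -111 0 0 0 85")

```text
time: 7.8
ee_pos: [0.5119, -0.0569, 0.2704]
tcp_rot: [180.0, 0.0, -179.9]
wrist_force: [-0.8, 0.1, 0.0]
opening: 0.0851
grasp_force: 0.0
```

```bash
python3 - <<'E'
from h import *
c=bot.camera('top');s=bot.camera('side')
def dark(img,x0,x1,y0,y1):
    m=(img[y0:y1,x0:x1].max(2)<50).astype('uint8'); n,l,st,ct=cv2.connectedComponentsWithStats(m); i=1+np.argmax(st[1:,4]); return ct[i]+[x0,y0],st[i,4]
kt,n1=dark(c['img'],295,315,196,216); ks,n2=dark(s['img'],297,314,215,231); print('knob',kt,ks,n1,n2,tri(c,kt,s,ks),plane(c,kt,.169))
print(c['img'][256:270,236:252].mean(2).astype(int)); print('side');print(s['img'][230:254,226:242].mean(2).astype(int))
E
```

```text
knob [303.60294118 205.63235294] [304.         225.29411765] 68 17 (array([ 0.51003417, -0.2215989 ,  0.1645606 ]), np.float64(0.00026837108303833635)) [ 0.50959089 -0.22141901  0.169     ]
[[136 140 143 139 146 141 139 148 145 140 140 140 131 131 137 137]
 [185 185 185 184 183 157 166 184 183 184 184 184 160 134 167 182]
 [199 199 199 199 197 189 193 196 197 198 199 198 174 171 193 198]
 [198 198 199 199 198 198 198 196 197 199 198 199 172 181 199 199]
 [199 199 199 186 190 186 174 166 165 177 193 198 170 179 199 199]
 [199 198 199 180 185 189 183 185 154 129 180 199 167 177 198 199]
 [199 199 198 180 185 191 190 196 160 104 174 199 166 176 199 199]
 [198 198 198 180 163 158 151 150 124 157 192 199 164 175 198 199]
 [198 198 199 182 150 136 133 127 162 191 199 198 163 174 199 198]
 [199 198 198 186 181 163 140 167 192 199 199 198 167 177 198 198]
 [199 199 199 195 173 136 122 141 153 172 184 184 184 193 198 198]
 [199 198 198 199 189 181 182 182 183 188 192 193 196 198 198 198]
 [198 198 199 198 198 198 198 198 199 198 199 198 198 198 198 199]
 [199 199 199 199 198 199 198 199 199 1
[... 942 characters left out ...]
 140 132 107 126 170 183 185]
 [240 240 240 240 239 223 151  95 111 164 156 114  96 138 174 183]
 [240 240 239 239 237 225 157  93 107 184 191 147 107 101 141 175]
 [240 239 235 227 217 198 139  90 102 184 210 189 142 102 102 147]
 [239 238 223 187 158 140 106  86 102 174 210 213 171 125 101 110]
 [240 237 207 156 163 169 134 108 128 184 212 219 194 160 118  89]
 [240 238 220 168 180 203 188 175 184 206 215 206 184 158 123  98]
 [239 239 236 196 164 197 213 214 205 195 182 161 136 133 138 132]
 [239 240 239 223 169 166 189 185 170 149 147 177 194 204 206 182]
 [240 240 239 237 216 166 140 136 173 195 207 230 237 237 236 224]
 [240 240 239 239 237 220 197 198 228 237 238 239 240 240 240 238]]
```

Call:
carry_out(moves="0 0 30 0 0 0 85;0 0 65 0 0 0 85;0 0 92 0 0 0 85;0 0 104 0 0 0 85;0 0 104 0 0 0 60;0 0 104 0 0 0 40;0 0 104 0 0 0 25;0 0 104 0 0 0 10;0 0 104 0 0 0 10;0 0 104 0 0 0 10;0 0 104 0 0 0 10", force=35)

```text
time: 9.0
ee_pos: [0.5128, -0.0573, 0.1675]
tcp_rot: [179.9, 0.1, -180.0]
wrist_force: [-1.9, 5.2, 4.6]
opening: 0.0157
grasp_force: 34.5
```

Call:
carry_out(moves="0 0 0 0 0 0.5 10;0 0 0 0 0 1.5 10;0 0 0 0 0 3 10;0 0 0 0 0 5 10;0 0 0 0 0 8 10;0 0 0 0 0 11 10;0 0 0 0 0 14 10;0 0 0 0 0 17 10;0 0 0 0 0 20 10;0 0 0 0 0 23 10;0 0 0 0 0 26 10;0 0 0 0 0 29 10;0 0 0 0 0 32 10;0 0 0 0 0 35 10;0 0 0 0 0 38 10;0 0 0 0 0 41 10;0 0 0 0 0 44 10;0 0 0 0 0 46 10;0 0 0 0 0 47.5 10;0 0 0 0 0 48 10")

```text
time: 11.0
ee_pos: [0.5131, -0.0568, 0.1675]
tcp_rot: [179.8, -0.0, 132.0]
wrist_force: [0.8, 9.1, 4.0]
opening: 0.0158
grasp_force: 34.5
```

Call:
carry_out(moves="0 0 0 0 0 0.5 10;0 0 0 0 0 1.5 10;0 0 0 0 0 3 10;0 0 0 0 0 5 10;0 0 0 0 0 8 10;0 0 0 0 0 11 10;0 0 0 0 0 14 10;0 0 0 0 0 17 10;0 0 0 0 0 20 10;0 0 0 0 0 23 10;0 0 0 0 0 26 10;0 0 0 0 0 29 10;0 0 0 0 0 32 10;0 0 0 0 0 35 10;0 0 0 0 0 38 10;0 0 0 0 0 41 10;0 0 0 0 0 44 10;0 0 0 0 0 46 10;0 0 0 0 0 47.5 10;0 0 0 0 0 48 10")

```text
time: 13.0
ee_pos: [0.5136, -0.0566, 0.1674]
tcp_rot: [179.8, -0.2, 84.0]
wrist_force: [5.2, 12.1, 3.2]
opening: 0.0156
grasp_force: 34.3
```

Call:
carry_out(moves="0 0 0 0 0 0.5 10;0 0 0 0 0 1.5 10;0 0 0 0 0 3 10;0 0 0 0 0 6 10;0 0 0 0 0 9 10;0 0 0 0 0 12 10;0 0 0 0 0 15 10;0 0 0 0 0 18 10;0 0 0 0 0 21 10;0 0 0 0 0 23 10;0 0 0 0 0 25 10;0 0 0 0 0 26 10;0 0 0 0 0 26 10;0 0 0 0 0 26 10")

```text
time: 14.4
ee_pos: [0.514, -0.0567, 0.1674]
tcp_rot: [179.9, -0.3, 58.1]
wrist_force: [6.5, 9.4, 3.5]
opening: 0.0157
grasp_force: 34.3
```

```bash
python3 - <<'E'
from h import *
c=bot.camera('top');s=bot.camera('side')
a=cv2.resize(c['img'][155:280,190:330],None,fx=3,fy=3,interpolation=cv2.INTER_CUBIC); b=cv2.resize(s['img'][170:285,215:325],None,fx=3.27,fy=3.27,interpolation=cv2.INTER_CUBIC)[:375]
cv2.imwrite('pics/crop3.png',np.hstack([a,b])[:,:,::-1])
A=np.array([.512,-.057])
for t in (176,178,180,182):
    r=np.radians(t); X=np.r_[A+.078*np.array([np.cos(r),np.sin(r)]),.137]; print(t,proj(c,X).round(1),((proj(s,X)-[215,170])*3.27+[420,0]).round(0))
o=bot.get_obs(); print(o['q'].round(1),o['wrist_force'],o['torque'],o['grasp_force'])
E
```

```text
176 [239.3 235.9] [539. 129.]
178 [240.4 235.9] [540. 130.]
180 [241.4 236. ] [541. 132.]
182 [242.4 235.9] [543. 134.]
[ -6.4  -0.6  -4.6  85.8   0.2 115.5] [7.17935275 9.11869212 2.47217714] [ 1.62893071 -1.01740397 -0.08242761] 34.30306613445282
```

View pics/crop3.png

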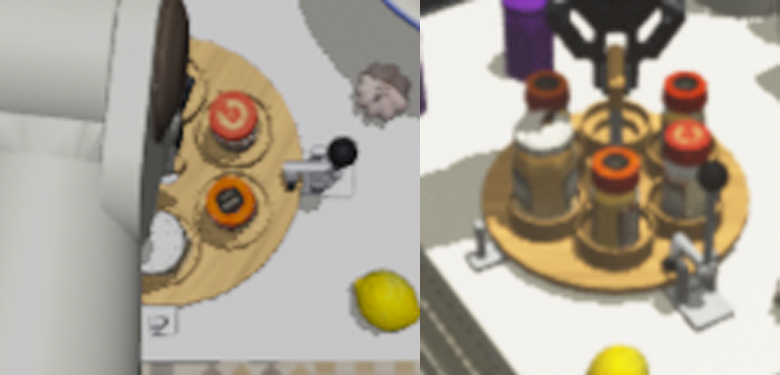

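The wide jar's lid is at side crop (543,130), which matches the predicted position on the tab line. The lever is upright, the jars stand straight and the handle is gripped at 34 N, so I'm handing in.

```bash
python3 -c "
from workcell import bot
print(bot.job_done())"
```

```text
the job is handed in; nothing more can be done
None
```

I handed the job in with the brake lever upright, the wide jar in line behind the front tab and the handle still held at about 34 N; these come from my own camera and force readings, as the hand-in returned no verdict.

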